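# Tuck the keypad layers under the sprung arm of the bonding clamp

### The job

Build up the bonding pile in the clamp: slide the bare aluminium plate under the sprung arm so that it lies on the blue board already there, then slide the green circuit board under the arm on top of the plate, face up with its gold contacts at the clamp's open end. Leave both flat and flush with the blue board, square and up against the clamp's end stops, with the arm pressing on the green board; do not shove the blue board out of place or disturb the other things on the bench.

Things in the scene. Friction and masses are not known exactly. Their poses are not given: they have to be found in the camera images.
- clamp: Grey bonding clamp, fixed. Origin on the bench under the middle of the pile's place. Own +x is the way boards are slid in (open mouth at -x), z up. Base 10 mm thick, x -70 to +142, y -60 to +60 mm, free beside the bed: fingers may straddle the pile. A board square against the stops has its centre at x = 0, y = 0; no side guides. Arm pivot and lever lie behind the stops, to x = +165, z = 80.
- bed_top (a point): Middle of the clamp's aluminium bed, on its top face: x = 0, y = 0, z = 24 mm of the clamp. The bed is 52 mm wide (y), runs from x = -68 to +70 mm and carries the pile.
- stop_face (a point): Point midway between the two steel end stops, in the plane of their faces: x = +75, y = 0, z = 32 mm of the clamp. The faces span y = -38 to -16 and +16 to +38 mm, up to z = 60.
- press_arm (a joint): Angle (rad) of the red sprung arm about its level pin, which lies across the clamp at x = +110, z = 46 mm. About 0 at the start, on the blue board alone; grows as the arm is lifted, limit 0.8. A coil spring presses it down, about 4 N at the sole. It lies at about 0.075 on the plate and 0.165 on plate and green board.
- press_sole (a point): The underside of the arm's round sole, which presses on the pile: at the start x = +20, y = 0, z = 32 mm of the clamp. The arm is 26 mm wide here and lies along the middle of the pile; between sole and pin it bows up clear of the boards.
- press_toe (a point): Tip of the arm's upturned steel toe (26 mm wide), the lead-in for boards: at the start x = -24, y = 0, z = 53 mm of the clamp, 21 mm above the pile; it slopes down at 22 degrees to the sole. A board slid flat over the pile towards +x lifts the arm by itself, at about 4 to 8 N. Nothing of the arm reaches further out.
- blue_board: Loose blue circuit board 150 x 64 x 8 mm, already in the clamp, held by the arm: the bottom of the pile. Origin at the middle of its underside (24 mm above the bench), x along its length as the clamp's x, z up. Gold contacts at its -x end.
- plate: Loose bare aluminium keypad plate 150 x 64 x 7 mm with eight square cut-outs shown as dark squares, about 0.17 kg, flat on the bench. Origin at the middle of its underside, x along its length, y across, z up. Both ends are alike.
- green_board: Loose green circuit board on its black spacer frame, a solid 150 x 64 x 8 mm in all, about 0.11 kg, flat on the bench with its face up. Origin at the middle of its underside, x along its length, y across, z up. Row of gold contacts along its -x end, which must end up at the clamp's open end; so its x then points as the clamp's x.
- gold_end (a point): Middle of the green board's gold-contact edge, on its upper face: x = -75 mm of the board.
- flux_tin: Loose green and brass round tin, 56 mm diameter, 22 mm high, beside the plate; origin under its middle. Bystander.
- wick_reel: Loose blue and copper reel lying flat, 51 mm diameter, 16 mm high, beside the green board; origin under its middle. Bystander.
- solder_spool: Loose spool of solder standing on end, 56 mm diameter, 48 mm high; origin under its middle. Bystander.
- desolder_pump: Loose blue pump with white nozzle, 190 x 21 x 25 mm, lying along its x; origin under its middle. Bystander.
- cleaner_bottle: Loose white cleaner bottle with red cap, standing, 60 mm diameter, 175 mm high; origin under its middle. Bystander.
- cutters: Loose side cutters with blue handles, 120 x 45 x 12 mm, lying along x, handles to -x; origin under the pivot. Bystander.
- tweezers: Loose black tweezers with steel points, 122 x 25 x 9 mm, lying along x; origin under their middle. Bystander.
Things that resemble listed ones, but are neither listed nor needed, are in the scene too. Of the things like the plate, leave any that is red; of the rest the smaller one is meant.

How it is judged (in metres and radians):
On the way:
1. the aluminium plate lies flush on the blue board, under the arm (x of plate in the frame of clamp between -0.005 and 0.005 m and y of plate in the frame of clamp between -0.005 and 0.005 m and z of plate in the frame of clamp between 0.0295 and 0.0345 m and angle between the x axis of plate and the x axis of clamp, either way round below 0.07 rad and angle between plate's own z axis and vertical below 0.06 rad and value of joint press_arm above 0.04 rad), for 0.2 s.
At the end, for the whole second after the job is handed in: From below: blue board, plate, green board, all level, face up and at rest in the pile, each within 5 mm (x and y) of its place against the stops and within 4 degrees of square; gold contacts at the open end; the arm down on the green board (0.12 to 0.22 rad) (x of blue_board in the frame of clamp between -0.005 and 0.005 m and y of blue_board in the frame of clamp between -0.005 and 0.005 m and z of blue_board in the frame of clamp between 0.0215 and 0.0265 m and angle between the x axis of each of blue_board, plate, green_board and the x axis of clamp, either way round below 0.07 rad and angle between each of blue_board, plate, green_board's own z axis and vertical below 0.06 rad and x of plate in the frame of clamp between -0.005 and 0.005 m and y of plate in the frame of clamp between -0.005 and 0.005 m and z of plate in the frame of clamp between 0.0295 and 0.0345 m and x of green_board in the frame of clamp between -0.005 and 0.005 m and y of green_board in the frame of clamp between -0.005 and 0.005 m and z of green_board in the frame of clamp between 0.0365 and 0.0415 m and x of gold_end in the frame of clamp below -0.06 m and value of joint press_arm between 0.12 and 0.22 rad and linear speed of each of green_board, plate below 0.01 m/s); the robot touches nothing.
It fails at once if the blue board is shoved more than 8 mm (distance of blue_board from where it was at the start of the episode above 0.008 m).
It fails at once if another loose thing on the bench is moved by more than 20 mm (distance of any of flux_tin, wick_reel, solder_spool, desolder_pump, cleaner_bottle, cutters, tweezers from where it was at the start of the episode above 0.02 m).
It also fails if it takes over 72 s, if anything falls off the work surface, if the arm or the gripper's body presses on something with over 40 N, if the wrist force passes 120 N, or if a joint passes its speed limit or range.

### The arm

A 7-joint arm with a two-finger parallel gripper is mounted at the origin on the work surface. World frame = base frame: x ahead of the robot, y to its left, z up, the work surface at z = 0. Lengths are in m, angles in degrees, forces in N, time in s.
With the tool pointing down it reaches from about 0.425 to 0.875 m from the base axis. Payload 4.7 kg.
Tool frame: the origin (TCP) lies on the centre line of the jaws, within the pads' length; the fingertips stand 25 mm ahead of it and the grasp point (between the pads) lies 6 mm ahead of it; z points along the fingers, y is the direction in which the jaws open and shut (so a half turn about z gives the same grasp; the last joint's range is limited). The gripper opens to 87 mm and grips with 3 to 60 N. Pads are 19 mm wide; open, the fingers measure 117 mm over their backs; the gripper's body (75 mm by 190 mm) begins 51 mm behind the grasp point.
Start: joints at [67.844, 18.392, -4.016, 83.108, 1.295, 78.541, -3.26], TCP at [0.254, -0.599, 0.248] pointing down, gripper open.
Joint ranges: [-163.93, 163.93], [-17.29, 119.83], [-79.2, 71.16], [3.27, 140.29], [-89.18, 269.18], [5.43, 117.66], [-154.24, 154.24]. Speed limits (degrees/s): [147.25, 147.25, 180, 180, 180, 180, 180].

### API

Orientations are given as [roll, pitch, yaw] about the fixed x, y, z axes, in that order (R = Rz(yaw) Ry(pitch) Rx(roll)).
In Python, from cell import env gives the robot as it stands.
- The arm moves only by the shell command python3 -m creep 'ROWS' [OPENING] [FORCE]. ROWS is JSON, a list of rows, each an object of numbers: "tx", "ty", "tz": the shift along the tool's x, y, z in m; "rx", "ry", "rz": the turn, a rotation vector about the tool's x, y, z in degrees. In form: [{"tx": .., "ty": .., "tz": .., "rx": .., "ry": .., "rz": ..}, ...]. A call has 1 to 20 rows; each row shifts and turns the commanded pose from where the row before left it, along the tool's axes as they then stand; what a row does not reach is not made up. A row lasts 1/8 s, in which the tool goes at most 62.5 mm and 10.7 degrees, less where a joint would pass 70% of its speed; a pose out of reach is approached as far as the arm can. A call is refused whole if a number of a shift passes 0.0625 or a number of a turn 10.7, either way. A call with a gripper value outside its range is refused whole. OPENING is the finger opening in m, from 0 to 0.087, set as the call begins (- or left out, the last holds). The fingers move at their own pace and stop on an object; FORCE is the grip in N (left out, the last holds). Time passes only in rows, so rows that do not move let the fingers close. It gives the time, the measured TCP pose, the force and the opening at its end, in the units of the state.
- env.get_obs(): the state, without advancing time (a new reading comes with each control period).
- env.read_camera(name): name is "scene" or "side" or "wrist"; returns a dict with "pixels" (400x640x3 uint8, red, green, blue), "intrinsics" (3x3 intrinsics, pixels), "D" ([k1, k2, p1, p2, k3] as OpenCV has them; the pictures are not rectified), "R" (3x3) and "t" (3): a world point X has camera coordinates R X + t. Camera axes: x right, y down, z forward; pixel columns grow to the right and rows downward; lengths in m; the calibration is good to about 2 mm. A picture is of the moment at which its call begins. There is no depth.
- env.sign_off(): hands the job in, once; it reports no verdict.
The state is a dict: "time_s": time; "qpos": joint angles; "joint_velocities": joint speeds; "effort": joint torques, N m; "tool_pos": TCP position; "tool_rot": TCP orientation; "force": force on the tool from outside, world axes, zero at the start; "wrist_torque": the same for the moment, N m; "grip_width": finger opening in m.
Only numpy, scipy, OpenCV 4.12 (cv2) and the standard library are available. Lean on these libraries where they do the work, as an engineer would, in place of code of your own. Each camera call takes 0.05 s, during which the arm holds its last target.

## Working session

There is one attempt and no reset: what is moved stays moved. The work goes in short steps, Python scripts to look and compute and a shell command to move; the robot and the scene stay as the last step left them, time stands still between calls to the robot, and variables do not carry over. Pictures are saved under pics/ and viewed, and the job is handed in when it is done.

```bash
ls; mkdir -p pics
python3 - <<'E'
from cell import env
import cv2,numpy as np
o=env.get_obs()
print({k:np.round(v,3).tolist() for k,v in o.items()})
for n in ["scene","side","wrist"]:
    c=env.read_camera(n)
    cv2.imwrite(f"pics/{n}0.png",c["pixels"][:,:,::-1])
    print(n,np.round(c["intrinsics"],1).tolist(),np.round(c["D"],4).tolist(),np.round(c["R"],3).tolist(),np.round(c["t"],3).tolist(),(-c["R"].T@c["t"]).round(3))
E
```

```text
pics
{'time_s': 0.0, 'qpos': [67.843, 18.437, -4.014, 83.176, 1.296, 78.542, -3.261], 'joint_velocities': [0.129, -0.038, 0.042, -0.02, -0.082, 0.05, 0.051], 'effort': [-0.001, -49.129, -0.405, -31.253, -0.064, 0.044, 0.0], 'tool_pos': [0.253, -0.598, 0.246], 'tool_rot': [-179.89, 0.007, 22.964], 'force': [0.117, -0.279, 0.428], 'wrist_torque': [-0.01, -0.034, 0.054], 'grip_width': 0.086}
scene [[498.6, 0.0, 328.3], [0.0, 498.6, 197.6], [0.0, 0.0, 1.0]] [0.0491, 0.0, 0.0, 0.0, 0.0] [[0.879, 0.477, -0.014], [0.382, -0.72, -0.579], [-0.287, 0.503, -0.815]] [-0.383, -0.239, 1.735] [ 0.925 -0.862  1.271]
side [[464.6, 0.0, 313.9], [0.0, 464.6, 196.6], [0.0, 0.0, 1.0]] [-0.0089, 0.0, 0.0, 0.0, 0.0] [[0.996, -0.083, 0.015], [-0.051, -0.736, -0.675], [0.067, 0.672, -0.738]] [-0.513, -0.02, 1.732] [ 0.394 -1.221  1.272]
wrist [[277.6, 0.0, 322.6], [0.0, 277.6, 204.4], [0.0, 0.0, 1.0]] [-0.0192, 0.0, 0.0, 0.0, 0.0] [[0.391, -0.92, -0.002], [-0.892, -0.379, 0.246], [-0.227, -0.094, -0.969]] [-0.649, -0.031, 0.388] [ 0.315 -0.572  0.382]
```

View pics/scene0.png

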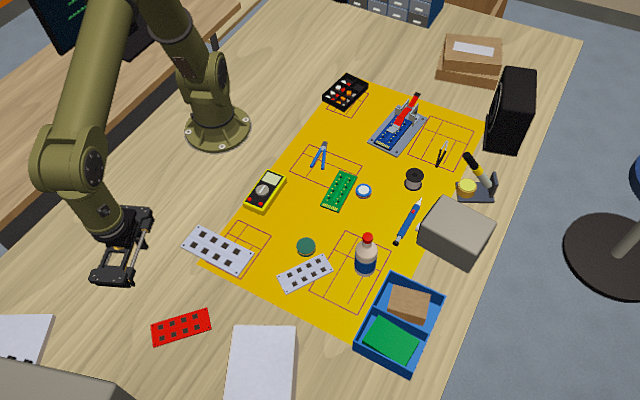

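View pics/side0.png

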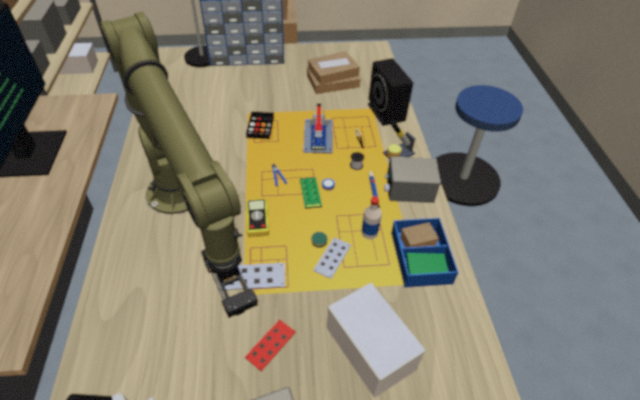

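View pics/wrist0.png

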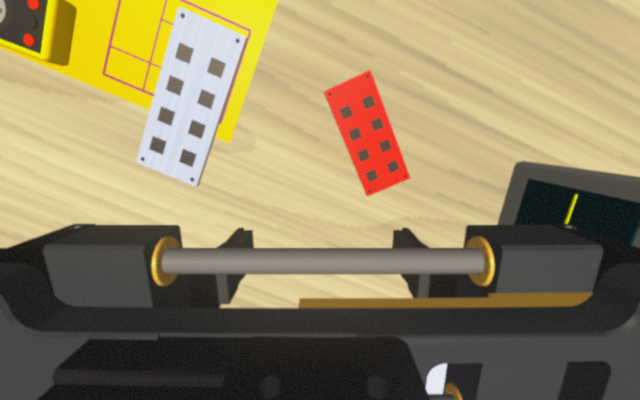

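```bash
cat > h.py <<'E'
import cv2,numpy as np
from cell import env
def ray(c,uv):
    uv=np.asarray(uv,float).reshape(-1,1,2)
    p=cv2.undistortPoints(uv,c["intrinsics"],np.array(c["D"])).reshape(-1,2)
    d=np.c_[p,np.ones(len(p))]@c["R"]
    return -c["R"].T@c["t"],d
def on_plane(c,uv,z):
    o,d=ray(c,uv); return o+d*((z-o[2])/d[:,2])[:,None]
def tri(c1,u1,c2,u2):
    o1,d1=ray(c1,u1);o2,d2=ray(c2,u2);d1=d1[0];d2=d2[0]
    s=np.linalg.lstsq(np.c_[d1,-d2],o2-o1,rcond=None)[0]
    a=o1+s[0]*d1;b=o2+s[1]*d2
    return (a+b)/2,np.linalg.norm(a-b)
def proj(c,X):
    X=np.asarray(X,float).reshape(-1,3)
    return cv2.projectPoints(X,cv2.Rodrigues(c["R"])[0],c["t"],c["intrinsics"],np.array(c["D"]))[0].reshape(-1,2)
def cap(name,fn=None):
    c=env.read_camera(name)
    c={k:(np.array(v) if not isinstance(v,np.ndarray) else v) for k,v in c.items()}
    if fn: cv2.imwrite("pics/"+fn,c["pixels"][:,:,::-1])
    return c
def crop(c,u0,v0,u1,v1,k,fn):
    im=cv2.resize(c["pixels"][v0:v1,u0:u1,::-1],None,fx=k,fy=k,interpolation=cv2.INTER_CUBIC)
    cv2.imwrite("pics/"+fn,im)
E
python3 - <<'E'
from h import *
c=cap("scene")
crop(c,270,60,470,200,4,"s_clamp.png")
crop(c,180,150,380,300,4,"s_plate.png")
E
```

```text
(no output)
```

View pics/s_clamp.png

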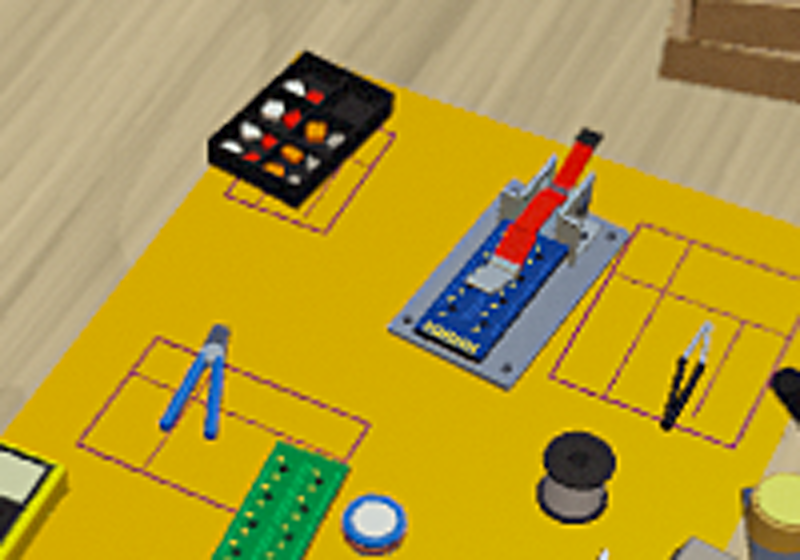

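View pics/s_plate.png

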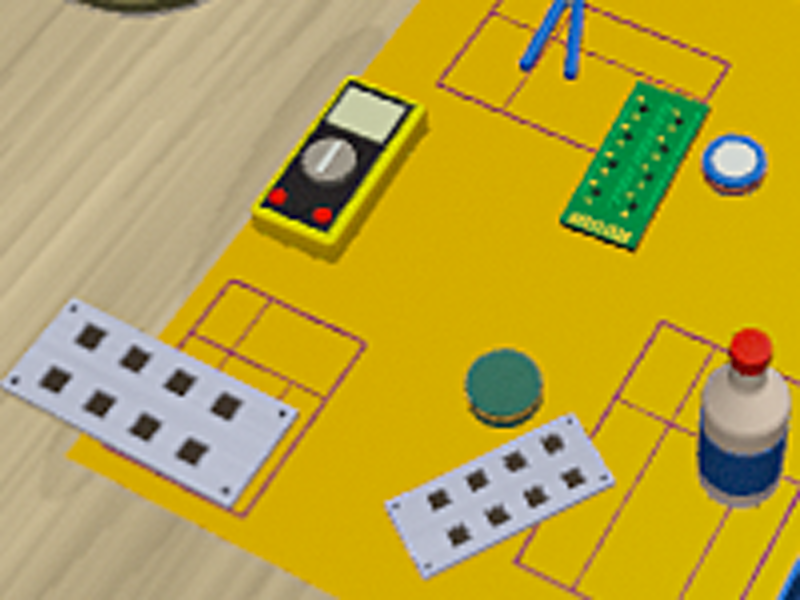

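```bash
cat > m.py <<'E'
from h import *
def blob(c,mask,seed,z,name,close=5):
    m=mask.astype(np.uint8)*255
    if close: m=cv2.morphologyEx(m,cv2.MORPH_CLOSE,np.ones((close,close),np.uint8))
    cs,_=cv2.findContours(m,cv2.RETR_EXTERNAL,cv2.CHAIN_APPROX_NONE)
    b=[k for k in cs if cv2.pointPolygonTest(k,seed,True)>-6]
    if not b: print(name,"none",len(cs)); return None
    b=max(b,key=cv2.contourArea)
    P=on_plane(c,b.reshape(-1,2),z)[:,:2]
    r=cv2.minAreaRect((P*1000).astype(np.float32))
    print(name,"px",np.round(cv2.minAreaRect(b)[0],1),"area",cv2.contourArea(b),"c",np.round(r[0],1),"size",np.round(r[1],1),"ang",round(r[2],2))
    return b
def masks(c):
    h=cv2.cvtColor(c["pixels"],cv2.COLOR_RGB2HSV).astype(int); return h[...,0],h[...,1],h[...,2]
E
python3 - <<'E'
from m import *
for n,sp,sg,sc,sb in [("scene",(305,272),(339,190),(375,140),(390,135)),("side",(333,257),(311,192),(305,147),(318,142))]:
    c=cap(n); H,S,V=masks(c)
    blob(c,(S<60)&(V>110),sp,.007,n+" plate")
    blob(c,(H>45)&(H<90)&(S>100),sg,.008,n+" green")
    blob(c,(H>100)&(H<130)&(S>130),sb,.032,n+" blue",3)
    blob(c,(H>95)&(H<130)&(S>15),sc,.010,n+" base",3)
    blob(c,(H>45)&(H<100)&(S>60),(306,247) if n=="scene" else (319,240),.022,n+" tin")
    blob(c,(H>95)&(H<130)&(S>60),(363,191) if n=="scene" else (328,184),.016,n+" reel")
E
```

```text
scene plate px [304.4 272.8] area 1071.5 c [ 545. -341.] size [150.   65.5] ang 57.11
scene green px [338.1 190.5] area 729.5 c [495.3 -43.2] size [ 63.  151.3] ang 3.94
scene blue px [392.6 131.6] area 374.5 c [550.  242.8] size [151.7  64.9] ang 84.21
scene base px [398.7 128.6] area 1368.0 c [556.3 299. ] size [256.3 117.8] ang 84.01
scene tin px [305.5 247. ] area 246.5 c [ 510.7 -274.7] size [49.2 59.7] ang 29.48
scene reel px [363. 190.] area 141.0 c [565.4 -11.2] size [43.8 46.7] ang 26.68
side plate px [332.  257.3] area 712.0 c [ 546.8 -342. ] size [153.1  67. ] ang 56.84
side green px [310.4 192. ] area 374.5 c [496.6 -42.8] size [ 57.8 143.5] ang 4.16
side blue px [318.  135.5] area 117.5 c [551.3 248. ] size [122.4  57.8] ang 84.32
side base px [317.7 135.9] area 545.5 c [552.3 273.4] size [200.4 108.6] ang 82.53
side tin px [318.5 238. ] area 109.0 c [ 507.  -272.1] size [42.3 44.1] ang 85.89
side reel px [328.  185.5] area 14.0 c [565.4 -24.5] size [26. 38.] ang 86.09
```

Run:
```python
from m import *
c=cap("scene")
for n,uv,z in [("bottle base",(366,270),.0),("bottle cap",(367,238),.175),("spool top",(414,175),.048),("pump",(409,222),.01),("cutters pivot",(322,150),.01),("tweezers",(441,153),.005),("meter",(265,190),.02)]:
    print(n,on_plane(c,[uv],z).round(3))
h=on_plane(c,[(409.,94),(410,95)],.09); print("lever knob-ish",h.round(3))
```

```text
bottle base [[ 0.692 -0.249  0.   ]]
bottle cap [[ 0.687 -0.25   0.175]]
spool top [[0.688 0.092 0.048]]
pump [[ 0.737 -0.05   0.01 ]]
cutters pivot [[0.37  0.077 0.01 ]]
tweezers [[0.722 0.252 0.005]]
meter [[ 0.297 -0.157  0.02 ]]
lever knob-ish [[0.546 0.373 0.09 ]
 [0.551 0.37  0.09 ]]
```

The plate candidates in the scene view are the large bare one at (218,250), the small bare one at (305,272) and the red one at (180,327). I choose the small bare one: it measures 150 x 65 mm, and the close crop confirms it. For the green board I choose the one at (339,190), not the green sheet in the blue tray at (390,340). First I move over the plate.

```bash
python3 -m creep '[{"tx":0.041,"ty":-0.0118,"tz":0.0125},{"tx":0.041,"ty":-0.0118,"tz":0.0125},{"tx":0.041,"ty":-0.0118,"tz":0.0125},{"tx":0.041,"ty":-0.0118,"tz":0.0125},{"tx":0.041,"ty":-0.0118,"tz":0.0125},{"tx":0.041,"ty":-0.0118,"tz":0.0125},{"tx":0.041,"ty":-0.0118,"tz":0.0125},{"tx":0.041,"ty":-0.0118,"tz":0.0125},{"rz":-8.5},{"rz":-8.5},{"rz":-8.5},{"rz":-8.5},{},{}]' 0.087 30
python3 - <<'E'
from m import *
c=cap("wrist","w1.png")
print({k:np.round(env.get_obs()[k],4).tolist() for k in("time_s","tool_pos","tool_rot","force")})
E
```

```text
{'time_s': 0.4, 'tool_pos': [0.2536, -0.5984, 0.2474], 'tool_rot': [-179.9886, 0.0018, 22.9663], 'force': [-0.4332, 0.93, -0.7786]}$[0]: bad value
```

View pics/w1.png

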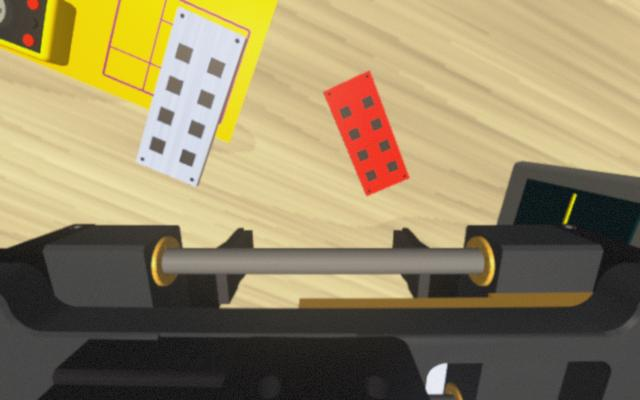

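The call was refused before anything moved. It probably wants all six keys in each row.

```bash
python3 -m creep '[{"tx":0.041,"ty":-0.0118,"tz":0.0125,"rx":0,"ry":0,"rz":0},{"tx":0.041,"ty":-0.0118,"tz":0.0125,"rx":0,"ry":0,"rz":0},{"tx":0.041,"ty":-0.0118,"tz":0.0125,"rx":0,"ry":0,"rz":0},{"tx":0.041,"ty":-0.0118,"tz":0.0125,"rx":0,"ry":0,"rz":0},{"tx":0.041,"ty":-0.0118,"tz":0.0125,"rx":0,"ry":0,"rz":0},{"tx":0.041,"ty":-0.0118,"tz":0.0125,"rx":0,"ry":0,"rz":0},{"tx":0.041,"ty":-0.0118,"tz":0.0125,"rx":0,"ry":0,"rz":0},{"tx":0.041,"ty":-0.0118,"tz":0.0125,"rx":0,"ry":0,"rz":0},{"tx":0,"ty":0,"tz":0,"rx":0,"ry":0,"rz":-8.5},{"tx":0,"ty":0,"tz":0,"rx":0,"ry":0,"rz":-8.5},{"tx":0,"ty":0,"tz":0,"rx":0,"ry":0,"rz":-8.5},{"tx":0,"ty":0,"tz":0,"rx":0,"ry":0,"rz":-8.5},{"tx":0,"ty":0,"tz":0,"rx":0,"ry":0,"rz":0},{"tx":0,"ty":0,"tz":0,"rx":0,"ry":0,"rz":0}]' 0.087 30
python3 - <<'E'
from m import *
c=cap("wrist","w1.png")
print({k:np.round(env.get_obs()[k],4).tolist() for k in("time_s","tool_pos","tool_rot","force")})
E
```

```text
time_s: 2.15
tool_pos: [0.5187, -0.3837, 0.1476]
tool_rot: [180.0, 0.0, 56.8]
force: [0.2, -0.3, 0.1]
grip_width: 0.0868
{'time_s': 2.2, 'tool_pos': [0.5187, -0.3837, 0.1476], 'tool_rot': [179.9984, 0.0068, 56.8443], 'force': [0.2887, -0.0692, 0.1572]}
```

View pics/w1.png

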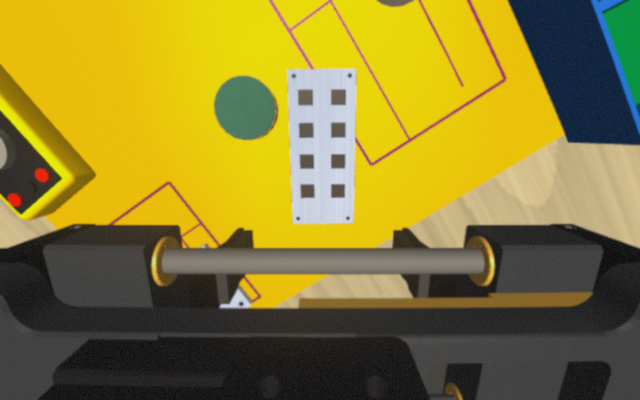

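The wrist view shows the plate at (322,145), in line with the jaws (midline about column 323), with the tin at (246,107). I'll measure it here.

Run:
```python
from m import *
c=cap("wrist"); H,S,V=masks(c)
m=(S<60)&(V>110); m[228:]=False
blob(c,m,(322,145),.007,"plate",11)
m=(H>40)&(H<100)&(S>60);m[200:]=False
blob(c,m,(246,107),.022,"tin",3)
# calibration check: where do fingertips appear
o=env.get_obs(); p=np.array(o["tool_pos"])
ps=np.radians(o["tool_rot"][2]); x=np.array([np.cos(ps),np.sin(ps),0]); y=np.array([np.sin(ps),-np.cos(ps),0])
print(proj(c,[p+y*.0435-[0,0,.025],p-y*.0435-[0,0,.025]]).round(0), [p.round(4)])
```

```text
plate px [321.5 146. ] area 9734.5 c [ 546.  -340.9] size [148.2  63.6] ang 57.35
tin px [244.5 107.5] area 2834.5 c [ 508.5 -270.6] size [52.1 53.3] ang 56.6
[[393. 245.]
 [253. 244.]] [array([ 0.5188, -0.3837,  0.1476])]
```

```bash
python3 -m creep '[{"tx":0.0005,"ty":-0.0001,"tz":0.02,"rx":0,"ry":0,"rz":-0.4},{"tx":0,"ty":0,"tz":0.02,"rx":0,"ry":0,"rz":0},{"tx":0,"ty":0,"tz":0.02,"rx":0,"ry":0,"rz":0},{"tx":0,"ty":0,"tz":0.02,"rx":0,"ry":0,"rz":0},{"tx":0,"ty":0,"tz":0.02,"rx":0,"ry":0,"rz":0},{"tx":0,"ty":0,"tz":0.015,"rx":0,"ry":0,"rz":0},{"tx":0,"ty":0,"tz":0.0055,"rx":0,"ry":0,"rz":0},{"tx":0,"ty":0,"tz":0,"rx":0,"ry":0,"rz":0},{"tx":0,"ty":0,"tz":0,"rx":0,"ry":0,"rz":0}]'
python3 - <<'E'
from m import *
c=cap("wrist","w2.png")
E
```

```text
time_s: 3.38
tool_pos: [0.5195, -0.3836, 0.0279]
tool_rot: [179.9, 0.0, 57.4]
force: [-0.3, -0.2, -0.3]
grip_width: 0.0869
```

View pics/w2.png

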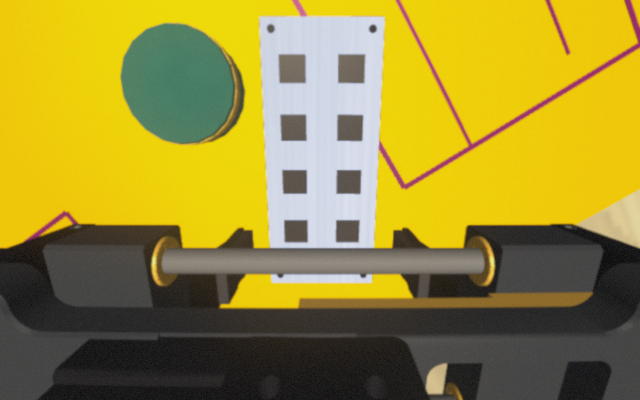

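The fingers straddle the plate at rows 230–285. I lower slightly and grip.

```bash
python3 -m creep '[{"tx":0,"ty":0,"tz":0.0012,"rx":0,"ry":0,"rz":0}]'
python3 -m creep '[{"tx":0,"ty":0,"tz":0,"rx":0,"ry":0,"rz":0},{"tx":0,"ty":0,"tz":0,"rx":0,"ry":0,"rz":0},{"tx":0,"ty":0,"tz":0,"rx":0,"ry":0,"rz":0},{"tx":0,"ty":0,"tz":0,"rx":0,"ry":0,"rz":0}]' 0.05 40
python3 -m creep '[{"tx":0,"ty":0,"tz":-0.005,"rx":0,"ry":0,"rz":0},{"tx":0,"ty":0,"tz":-0.015,"rx":0,"ry":0,"rz":0},{"tx":0,"ty":0,"tz":-0.02,"rx":0,"ry":0,"rz":0},{"tx":0,"ty":0,"tz":0,"rx":0,"ry":0,"rz":0}]'
python3 - <<'E'
from m import *
c=cap("wrist","w3.png"); c=cap("scene"); crop(c,200,150,400,300,4,"s3.png")
E
```

```text
time_s: 3.55
tool_pos: [0.5193, -0.3834, 0.0265]
tool_rot: [179.9, 0.0, 57.4]
force: [-0.3, 0.5, -0.1]
grip_width: 0.0871
time_s: 4.05
tool_pos: [0.519, -0.3832, 0.0259]
tool_rot: [180.0, 0.0, 57.4]
force: [0.3, -0.0, -0.1]
grip_width: 0.0632
time_s: 4.55
tool_pos: [0.5207, -0.3843, 0.0692]
tool_rot: [179.7, 0.0, 57.4]
force: [1.2, -1.0, -1.2]
grip_width: 0.0633
```

View pics/w3.png

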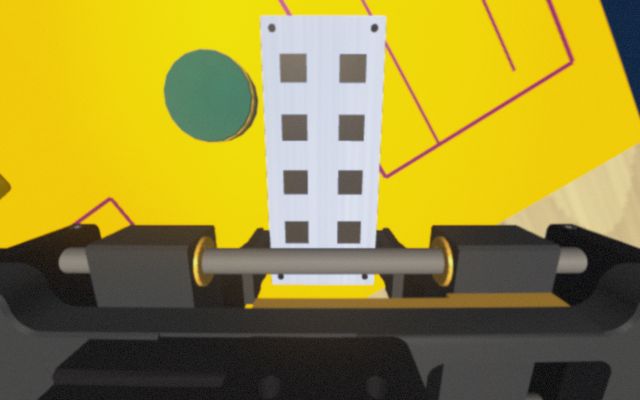

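View pics/s3.png

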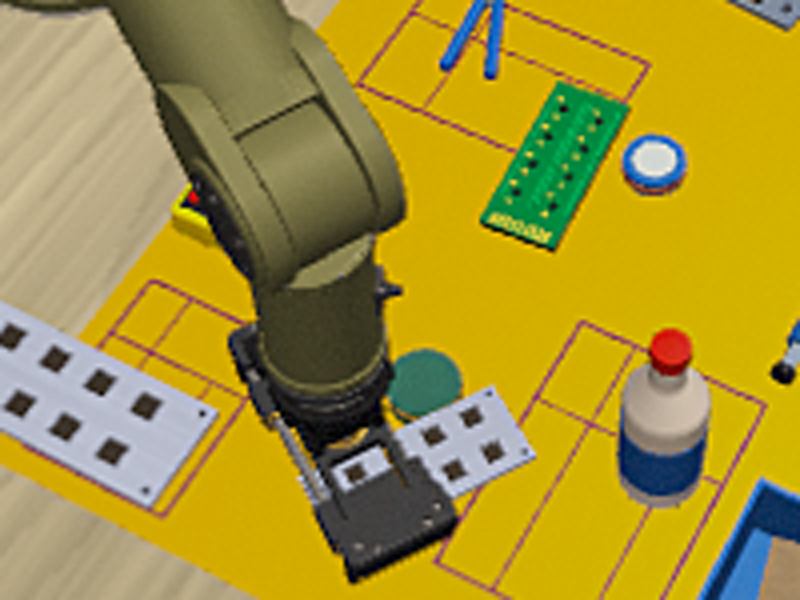

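The plate is gripped square (width 0.063) and is still level. I carry it to stage in front of the clamp mouth.

```bash
python3 -m creep '[{"tx":0,"ty":0,"tz":-0.03,"rx":0,"ry":0,"rz":0},{"tx":0,"ty":0,"tz":-0.04,"rx":0,"ry":0,"rz":0},{"tx":0,"ty":0,"tz":0,"rx":0,"ry":0,"rz":-5.4},{"tx":0,"ty":0,"tz":0,"rx":0,"ry":0,"rz":-8},{"tx":0,"ty":0,"tz":0,"rx":0,"ry":0,"rz":-8},{"tx":0,"ty":0,"tz":0,"rx":0,"ry":0,"rz":-5.4},{"tx":0.02,"ty":-0.003,"tz":0,"rx":0,"ry":0,"rz":0},{"tx":0.03,"ty":-0.003,"tz":0,"rx":0,"ry":0,"rz":0},{"tx":0.04,"ty":-0.003,"tz":0,"rx":0,"ry":0,"rz":0},{"tx":0.045,"ty":-0.003,"tz":0,"rx":0,"ry":0,"rz":0},{"tx":0.045,"ty":-0.003,"tz":0,"rx":0,"ry":0,"rz":0},{"tx":0.045,"ty":-0.003,"tz":0,"rx":0,"ry":0,"rz":0},{"tx":0.045,"ty":-0.003,"tz":0,"rx":0,"ry":0,"rz":0},{"tx":0.045,"ty":-0.003,"tz":0,"rx":0,"ry":0,"rz":0},{"tx":0.045,"ty":-0.003,"tz":0,"rx":0,"ry":0,"rz":0},{"tx":0.04,"ty":-0.003,"tz":0,"rx":0,"ry":0,"rz":0},{"tx":0.03,"ty":-0.002,"tz":0,"rx":0,"ry":0,"rz":0},{"tx":0.02,"ty":-0.002,"tz":0,"rx":0,"ry":0,"rz":0},{"tx":0,"ty":0,"tz":0,"rx":0,"ry":0,"rz":0},{"tx":0,"ty":0,"tz":0,"rx":0,"ry":0,"rz":0}]'
python3 - <<'E'
from m import *
c=cap("wrist","w4.png"); c=cap("scene"); crop(c,290,60,490,210,4,"s4.png")
E
```

```text
time_s: 7.15
tool_pos: [0.5303, 0.0672, 0.1356]
tool_rot: [-180.0, 0.1, 84.1]
force: [-0.4, -0.6, -1.2]
grip_width: 0.0632
```

View pics/w4.png

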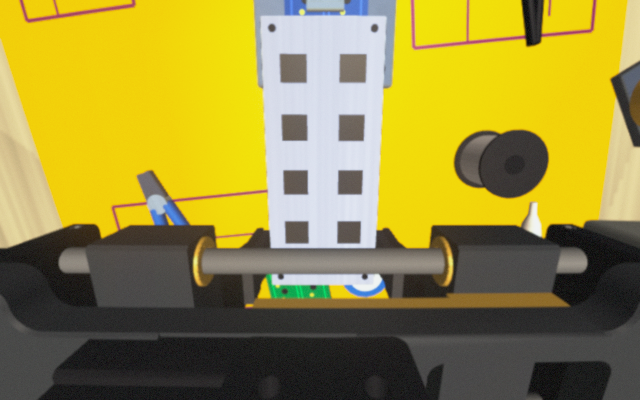

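View pics/s4.png

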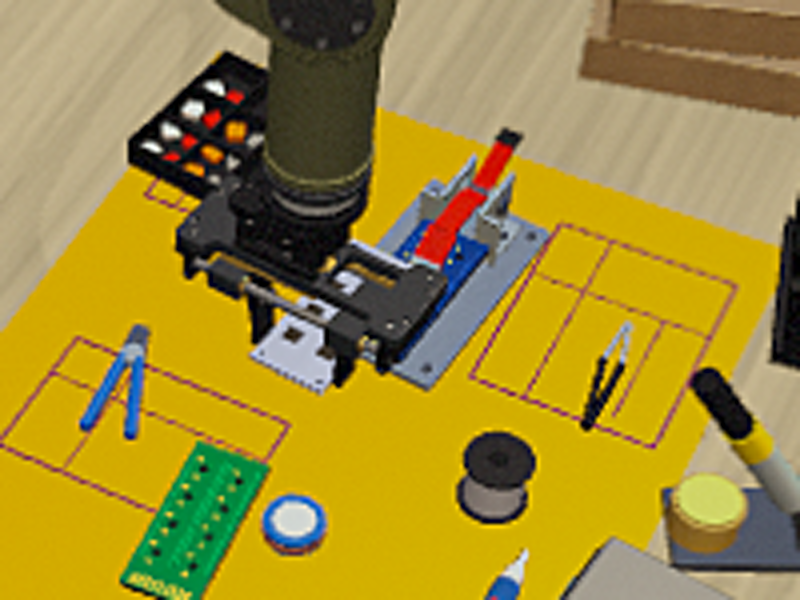

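Run:
```python
from m import *
c=cap("wrist"); H,S,V=masks(c)
o=env.get_obs(); p=np.array(o["tool_pos"]); ps=np.radians(o["tool_rot"][2]); print(p.round(4),o["tool_rot"])
x=np.array([np.cos(ps),np.sin(ps)]); y=np.array([np.sin(ps),-np.cos(ps)])
def loc(P): d=P[:,:2]-p[:2]; return np.c_[d@x,d@y]
yel=(S>190)&(H>15)&(H<35)&(V>120)
L=[];R=[]
for r in range(15,80,4):
    row=yel[r,:]; l=np.where(row[200:262])[0].max()+200.5; rr=np.where(row[386:440])[0].min()+385.5
    L.append((l,r));R.append((rr,r))
L=loc(on_plane(c,L,.010));R=loc(on_plane(c,R,.010))
print("L",L[::5].round(4).tolist());print("R",R[::5].round(4).tolist())
for q in (L,R):
    k=np.polyfit(q[:,0],q[:,1],1); print("slope deg",np.degrees(np.arctan(k[0])),"y",k)
m=(S<50)&(V>120); 
zt=p[2]-.0265+.0075
e=[];f=[]
for r in range(30,225,15):
    w=np.where(m[r,255:392])[0]+255; e.append((w.min()-.5,r)); f.append((w.max()+.5,r))
E=loc(on_plane(c,e,zt));F=loc(on_plane(c,f,zt))
print(zt,E[::4].round(4).tolist(),F[::4].round(4).tolist())
mid=(E+F)/2;k=np.polyfit(mid[:,0],mid[:,1],1); print("plate mid slope",np.degrees(np.arctan(k[0])),k)
```

```text
[0.5308 0.0667 0.1357] [-1.79988586e+02  4.17085990e-02  8.40359464e+01]
L [[0.1634, -0.0592], [0.1482, -0.06], [0.1327, -0.0592], [0.1167, -0.0592]]
R [[0.1634, 0.0602], [0.1483, 0.0602], [0.1327, 0.0603], [0.1167, 0.0595]]
slope deg -0.07403778048292674 y [-0.0012922  -0.05934982]
slope deg 0.14081622314870398 y [0.00245771 0.05954072]
0.11668957118881282 [[0.1171, -0.0345], [0.0889, -0.0319], [0.058, -0.0317], [0.0239, -0.0317]] [[0.1171, 0.0339], [0.0889, 0.0308], [0.0581, 0.0307], [0.024, 0.0307]]
plate mid slope 0.31513214705204495 [ 0.00550015 -0.00074809]
```

The clamp's base is centred on the tool to 0.3 mm and square to within 0.2°, and the plate agrees. I lower it to just above the blue board.

```bash
python3 -m creep '[{"tx":0,"ty":0,"tz":0.015,"rx":0,"ry":0,"rz":0},{"tx":0,"ty":0,"tz":0.02,"rx":0,"ry":0,"rz":0},{"tx":0,"ty":0,"tz":0.02,"rx":0,"ry":0,"rz":0},{"tx":0,"ty":0,"tz":0.014,"rx":0,"ry":0,"rz":0},{"tx":0,"ty":0,"tz":0.006,"rx":0,"ry":0,"rz":0},{"tx":0,"ty":0,"tz":0,"rx":0,"ry":0,"rz":0},{"tx":0,"ty":0,"tz":0,"rx":0,"ry":0,"rz":0}]'
python3 - <<'E'
from m import *
c=cap("wrist","w5.png"); c=cap("scene"); crop(c,330,70,450,160,6,"s5.png")
E
```

```text
time_s: 8.18
tool_pos: [0.5315, 0.0681, 0.0615]
tool_rot: [179.9, -0.0, 84.2]
force: [-0.8, 0.2, -0.9]
grip_width: 0.0634
```

View pics/w5.png

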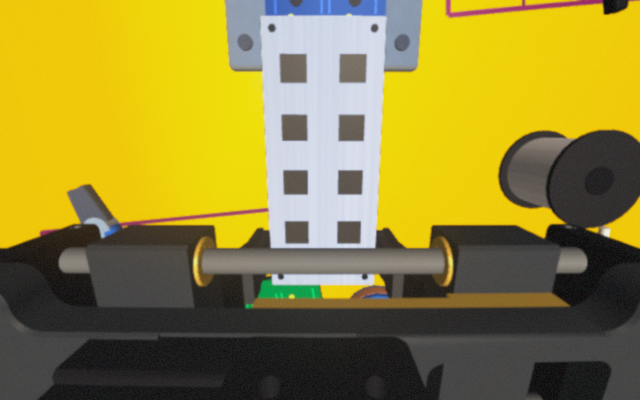

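View pics/s5.png

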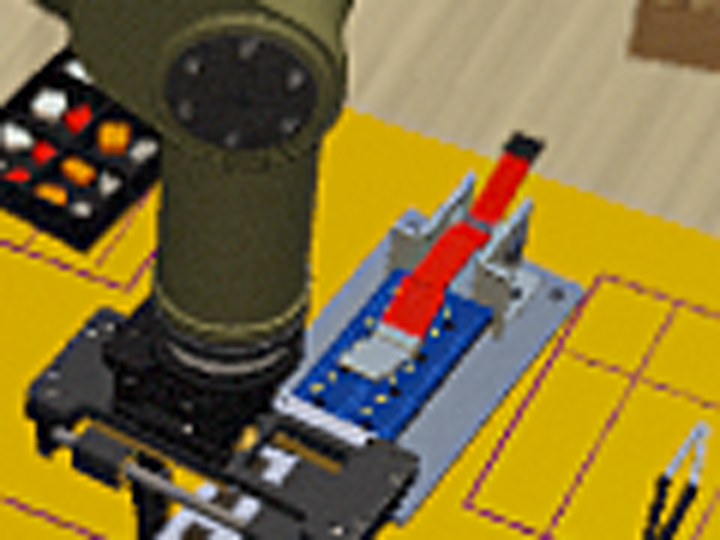

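```bash
python3 -m creep '[{"tx":0.01,"ty":0,"tz":0.002,"rx":0,"ry":0,"rz":0},{"tx":0.015,"ty":0,"tz":0,"rx":0,"ry":0,"rz":0},{"tx":0.01,"ty":0,"tz":0,"rx":0,"ry":0,"rz":0},{"tx":0.01,"ty":0,"tz":0,"rx":0,"ry":0,"rz":0},{"tx":0.01,"ty":0,"tz":0,"rx":0,"ry":0,"rz":0},{"tx":0.01,"ty":0,"tz":0,"rx":0,"ry":0,"rz":0}]'
python3 - <<'E'
from m import *
c=cap("wrist","w6.png"); c=cap("scene"); crop(c,330,70,450,160,6,"s6.png")
E
```

```text
time_s: 9.02
tool_pos: [0.5371, 0.1298, 0.0583]
tool_rot: [-179.9, 0.3, 84.1]
force: [-1.6, -8.6, -1.5]
grip_width: 0.0631
```

View pics/w6.png

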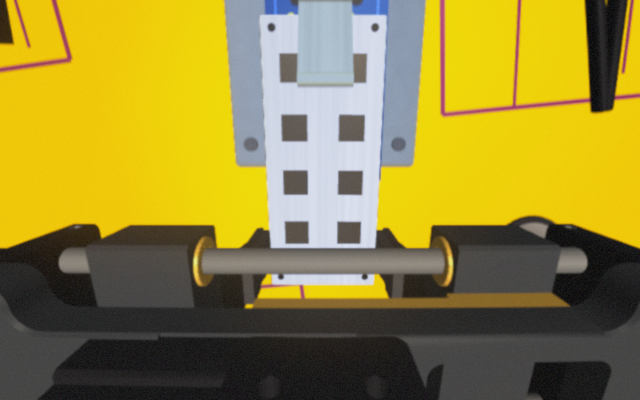

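View pics/s6.png

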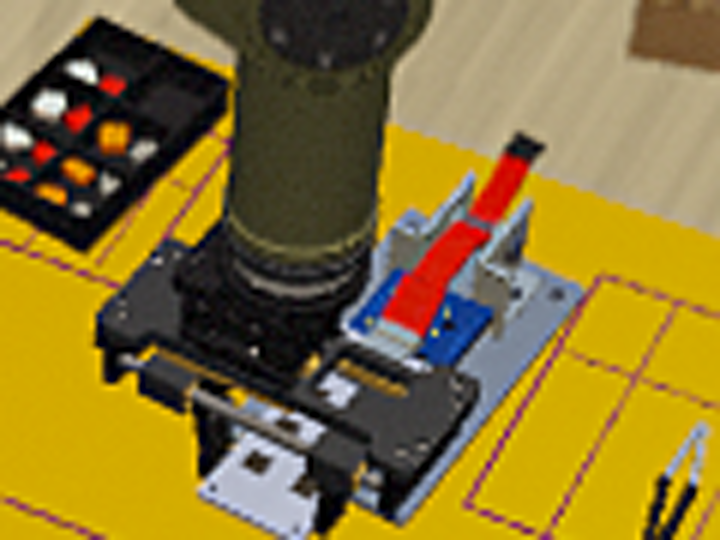

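The plate front is under the toe with 8.6 N push, which is the expected lead-in force. I keep going.

```bash
python3 -m creep '[{"tx":0.01,"ty":0,"tz":0,"rx":0,"ry":0,"rz":0},{"tx":0.01,"ty":0,"tz":0,"rx":0,"ry":0,"rz":0},{"tx":0.01,"ty":0,"tz":0,"rx":0,"ry":0,"rz":0},{"tx":0.01,"ty":0,"tz":0,"rx":0,"ry":0,"rz":0},{"tx":0.01,"ty":0,"tz":0,"rx":0,"ry":0,"rz":0},{"tx":0,"ty":0,"tz":0,"rx":0,"ry":0,"rz":0}]'
python3 - <<'E'
from m import *
c=cap("wrist","w7.png"); c=cap("scene"); crop(c,330,70,450,160,6,"s7.png")
E
```

```text
time_s: 9.88
tool_pos: [0.5424, 0.1832, 0.0586]
tool_rot: [-180.0, -0.0, 84.2]
force: [0.1, -2.7, -3.1]
grip_width: 0.0634
```

View pics/w7.png

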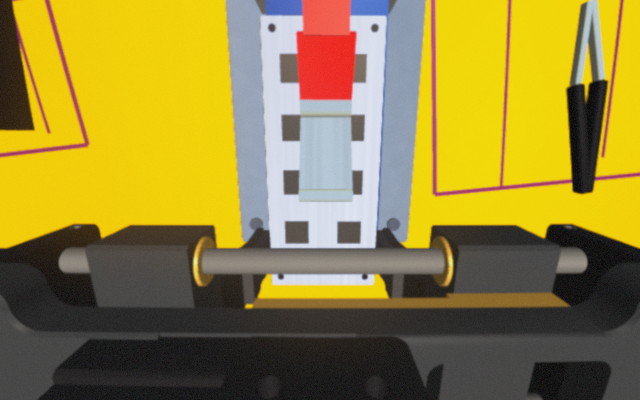

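View pics/s7.png

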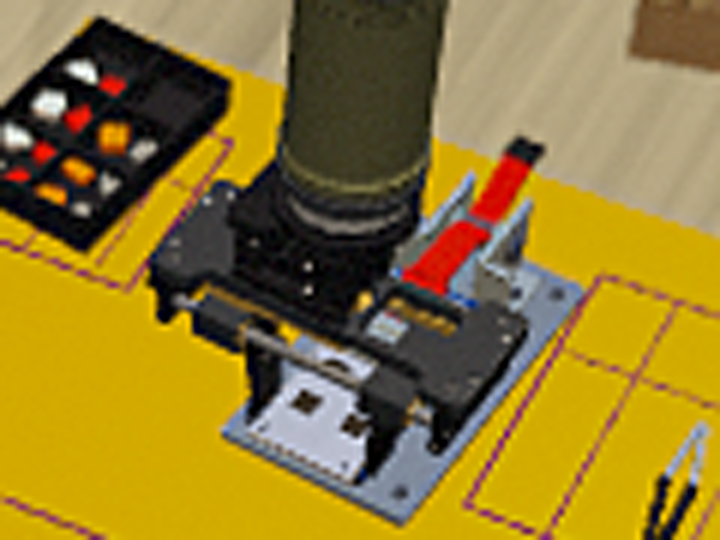

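```bash
python3 -m creep '[{"tx":0.004,"ty":0,"tz":0,"rx":0,"ry":0,"rz":0},{"tx":0.003,"ty":0,"tz":0,"rx":0,"ry":0,"rz":0},{"tx":0.001,"ty":0,"tz":0,"rx":0,"ry":0,"rz":0},{"tx":0,"ty":0,"tz":0,"rx":0,"ry":0,"rz":0}]'
python3 -m creep '[{"tx":0.0015,"ty":0,"tz":0,"rx":0,"ry":0,"rz":0},{"tx":0,"ty":0,"tz":0,"rx":0,"ry":0,"rz":0}]'
python3 -m creep '[{"tx":0.0015,"ty":0,"tz":0,"rx":0,"ry":0,"rz":0},{"tx":0,"ty":0,"tz":0,"rx":0,"ry":0,"rz":0}]'
```

```text
time_s: 10.48
tool_pos: [0.5433, 0.1902, 0.0587]
tool_rot: [-180.0, 0.0, 84.2]
force: [-0.3, -2.7, -3.4]
grip_width: 0.0634
time_s: 10.72
tool_pos: [0.5435, 0.1919, 0.0588]
tool_rot: [180.0, -0.0, 84.2]
force: [0.6, -4.3, -2.9]
grip_width: 0.0635
time_s: 10.98
tool_pos: [0.5437, 0.1936, 0.0588]
tool_rot: [180.0, -0.0, 84.2]
force: [-0.5, -3.3, -3.9]
grip_width: 0.0631
```

```bash
python3 -m creep '[{"tx":0.0015,"ty":0,"tz":0,"rx":0,"ry":0,"rz":0},{"tx":0,"ty":0,"tz":0,"rx":0,"ry":0,"rz":0}]'
python3 -m creep '[{"tx":0.0015,"ty":0,"tz":0,"rx":0,"ry":0,"rz":0},{"tx":0,"ty":0,"tz":0,"rx":0,"ry":0,"rz":0}]'
python3 - <<'E'
from m import *
c=cap("wrist","w8.png"); c=cap("scene"); crop(c,330,70,450,160,6,"s8.png")
E
```

```text
time_s: 11.22
tool_pos: [0.5438, 0.1941, 0.0587]
tool_rot: [-180.0, 0.1, 84.2]
force: [-0.2, -5.8, -2.7]
grip_width: 0.0635
time_s: 11.48
tool_pos: [0.5438, 0.1941, 0.0584]
tool_rot: [-180.0, 0.2, 84.1]
force: [-0.7, -7.4, -2.6]
grip_width: 0.0632
```

View pics/w8.png

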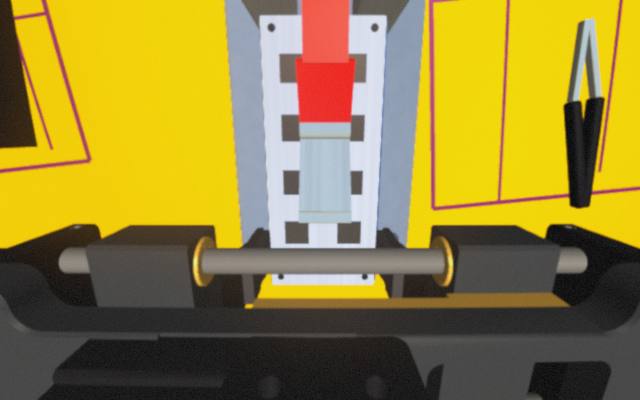

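View pics/s8.png

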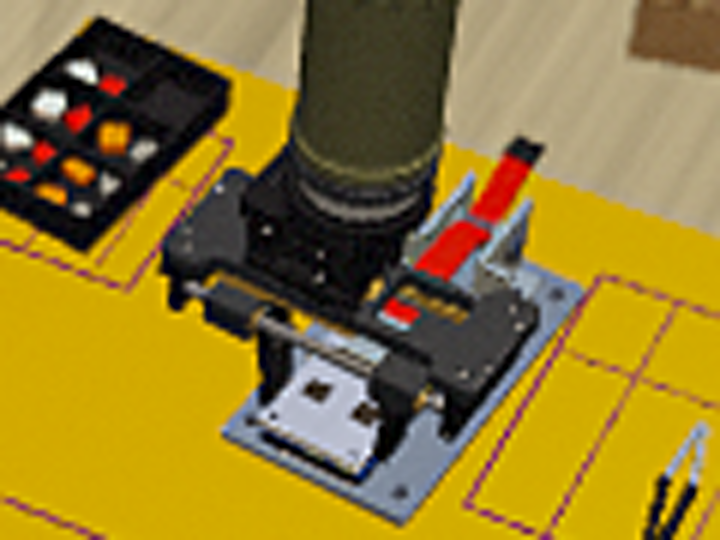

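The force rises while the tool has stopped at y=0.1941 (TCP at clamp x≈-49 mm), so the plate is against the stops. I relax the push, release and lift.

```bash
python3 -m creep '[{"tx":-0.002,"ty":0,"tz":0,"rx":0,"ry":0,"rz":0},{"tx":0,"ty":0,"tz":0,"rx":0,"ry":0,"rz":0}]'
python3 -m creep '[{"tx":0,"ty":0,"tz":0,"rx":0,"ry":0,"rz":0},{"tx":0,"ty":0,"tz":0,"rx":0,"ry":0,"rz":0},{"tx":0,"ty":0,"tz":0,"rx":0,"ry":0,"rz":0},{"tx":0,"ty":0,"tz":0,"rx":0,"ry":0,"rz":0}]' 0.087
python3 - <<'E'
from m import *
c=cap("wrist","w9.png"); c=cap("scene"); crop(c,330,70,450,160,6,"s9.png")
E
```

```text
time_s: 11.82
tool_pos: [0.5438, 0.194, 0.0588]
tool_rot: [180.0, 0.0, 84.2]
force: [-1.3, -5.3, -1.7]
grip_width: 0.0633
time_s: 12.32
tool_pos: [0.5439, 0.195, 0.0591]
tool_rot: [180.0, -0.0, 84.2]
force: [-0.1, 0.0, -0.5]
grip_width: 0.0859
```

View pics/w9.png

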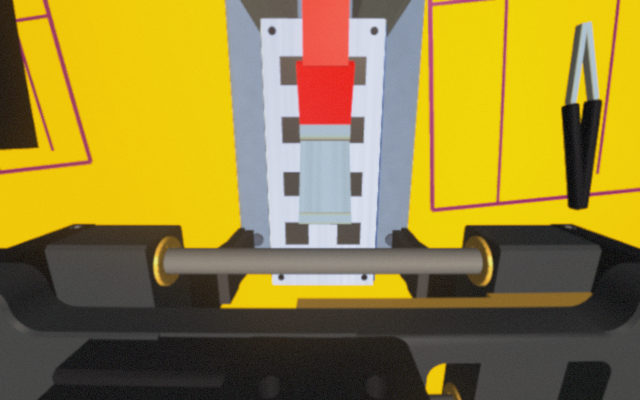

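View pics/s9.png

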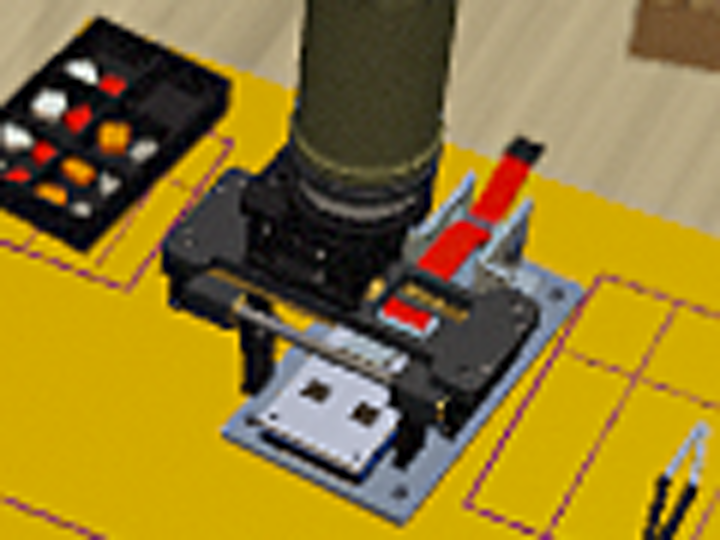

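Fingers are clear and the plate lies under the arm. I lift and go over the green board.

```bash
python3 -m creep '[{"tx":0,"ty":0,"tz":-0.02,"rx":0,"ry":0,"rz":0},{"tx":0,"ty":0,"tz":-0.035,"rx":0,"ry":0,"rz":0},{"tx":0,"ty":0,"tz":-0.035,"rx":0,"ry":0,"rz":0},{"tx":-0.02,"ty":-0.001,"tz":0,"rx":0,"ry":0,"rz":0},{"tx":-0.035,"ty":-0.002,"tz":0,"rx":0,"ry":0,"rz":0},{"tx":-0.04,"ty":-0.002,"tz":0,"rx":0,"ry":0,"rz":0},{"tx":-0.045,"ty":-0.002,"tz":0,"rx":0,"ry":0,"rz":0},{"tx":-0.045,"ty":-0.002,"tz":0,"rx":0,"ry":0,"rz":0},{"tx":-0.045,"ty":-0.002,"tz":0,"rx":0,"ry":0,"rz":0},{"tx":-0.035,"ty":-0.002,"tz":0,"rx":0,"ry":0,"rz":0},{"tx":-0.026,"ty":-0.002,"tz":0,"rx":0,"ry":0,"rz":0},{"tx":0,"ty":0,"tz":0,"rx":0,"ry":0,"rz":-4.9},{"tx":0,"ty":0,"tz":0,"rx":0,"ry":0,"rz":-4.9},{"tx":0,"ty":0,"tz":0,"rx":0,"ry":0,"rz":0},{"tx":0,"ty":0,"tz":0,"rx":0,"ry":0,"rz":0}]'
python3 - <<'E'
from m import *
c=cap("wrist","w10.png"); H,S,V=masks(c)
o=env.get_obs(); p=np.array(o["tool_pos"]); print(p.round(4),o["tool_rot"])
m=(H>45)&(H<90)&(S>80)&(V>40); m[228:]=False
blob(c,m,(322,145),.008,"green",9)
c=cap("scene"); crop(c,330,70,450,160,6,"s10.png")
H,S,V=masks(c)
blob(c,(S<60)&(V>130),(385,140),.039,"plate in clamp",5)
E
```

```text
time_s: 14.3
tool_pos: [0.4996, -0.0935, 0.1496]
tool_rot: [179.9, 0.0, 93.9]
force: [0.8, 0.5, 0.8]
grip_width: 0.0873
[ 0.4995 -0.0935  0.1494] [1.79961262e+02 2.16528930e-02 9.39190035e+01]
green px [322.5 145.5] area 9264.5 c [495.9 -42.4] size [ 62.5 147.6] ang 3.94
plate in clamp px [398.2 128. ] area 1280.0 c [563.6 268.4] size [237.3 115.3] ang 84.19
```

View pics/w10.png

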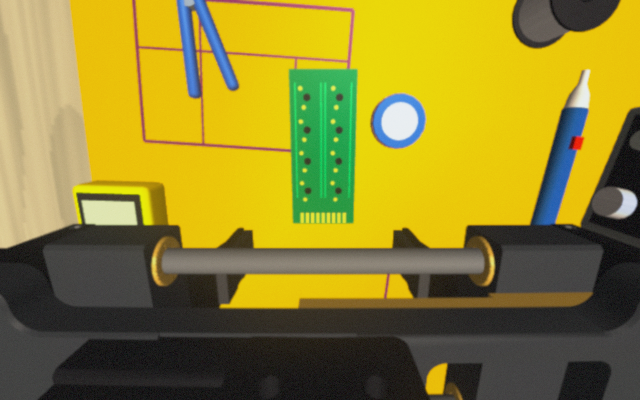

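View pics/s10.png

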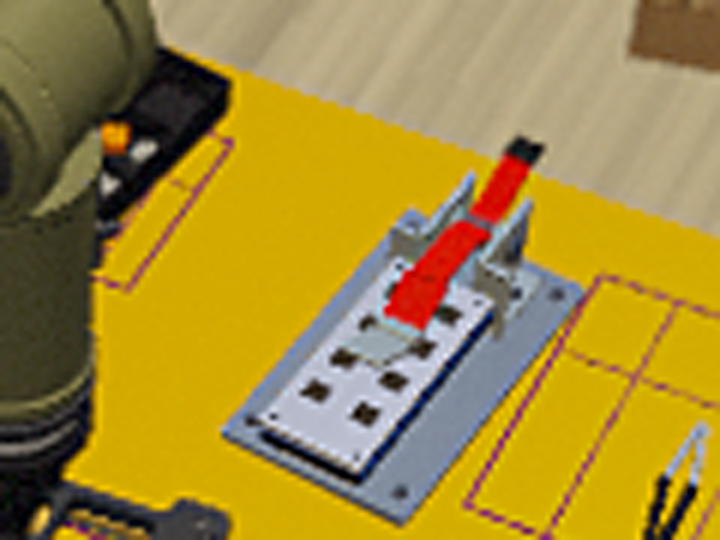

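The green board is at (322,145) in the wrist view, in line with the jaws and with its gold end near the gripper. The plate in the clamp looks flush on the blue board. I descend and grip.

```bash
python3 -m creep '[{"tx":0.001,"ty":0,"tz":0.02,"rx":0,"ry":0,"rz":0},{"tx":0,"ty":0,"tz":0.02,"rx":0,"ry":0,"rz":0},{"tx":0,"ty":0,"tz":0.02,"rx":0,"ry":0,"rz":0},{"tx":0,"ty":0,"tz":0.02,"rx":0,"ry":0,"rz":0},{"tx":0,"ty":0,"tz":0.02,"rx":0,"ry":0,"rz":0},{"tx":0,"ty":0,"tz":0.015,"rx":0,"ry":0,"rz":0},{"tx":0,"ty":0,"tz":0.006,"rx":0,"ry":0,"rz":0},{"tx":0,"ty":0,"tz":0,"rx":0,"ry":0,"rz":0},{"tx":0,"ty":0,"tz":0,"rx":0,"ry":0,"rz":0}]'
python3 - <<'E'
from m import *
c=cap("wrist","w11.png")
c=cap("scene")
P=on_plane(c,[(372.8,140.3),(390.3,148.7)],.039)[:,:2]*1000
x=np.array([np.cos(np.radians(84.1)),np.sin(np.radians(84.1))]);y=np.array([-x[1],x[0]])
d=P-[550,243]; print("plate rear corners in clamp mm",np.c_[d@x,d@y].round(1))
m=np.load if 0 else None
H,S,V=masks(c); print(c["pixels"][135,385],c["pixels"][128,372],c["pixels"][140,400],c["pixels"][143,384])
E
```

```text
time_s: 15.52
tool_pos: [0.4998, -0.0927, 0.0285]
tool_rot: [179.9, 0.0, 94.0]
force: [-0.3, 1.0, -0.4]
grip_width: 0.087
plate rear corners in clamp mm [[-76.6  31.5]
 [-76.3 -34.7]]
[168 170 186] [212 171   0] [137 148 163] [185 188 206]
```

View pics/w11.png

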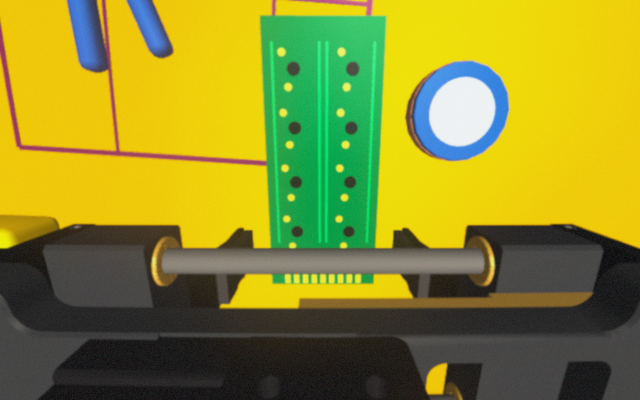

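```bash
python3 -m creep '[{"tx":0,"ty":0,"tz":0.0015,"rx":0,"ry":0,"rz":0}]'
python3 -m creep '[{"tx":0,"ty":0,"tz":0,"rx":0,"ry":0,"rz":0},{"tx":0,"ty":0,"tz":0,"rx":0,"ry":0,"rz":0},{"tx":0,"ty":0,"tz":0,"rx":0,"ry":0,"rz":0},{"tx":0,"ty":0,"tz":0,"rx":0,"ry":0,"rz":0}]' 0.05 40
python3 -m creep '[{"tx":0,"ty":0,"tz":-0.005,"rx":0,"ry":0,"rz":0},{"tx":0,"ty":0,"tz":-0.015,"rx":0,"ry":0,"rz":0},{"tx":0,"ty":0,"tz":-0.02,"rx":0,"ry":0,"rz":0},{"tx":0,"ty":0,"tz":-0.03,"rx":0,"ry":0,"rz":0},{"tx":0,"ty":0,"tz":-0.03,"rx":0,"ry":0,"rz":0},{"tx":0,"ty":0,"tz":0,"rx":0,"ry":0,"rz":4.9},{"tx":0,"ty":0,"tz":0,"rx":0,"ry":0,"rz":4.9},{"tx":0,"ty":0,"tz":0,"rx":0,"ry":0,"rz":0}]'
python3 - <<'E'
from m import *
c=cap("wrist","w12.png")
E
```

```text
time_s: 15.75
tool_pos: [0.4996, -0.0928, 0.0268]
tool_rot: [179.9, 0.0, 94.0]
force: [-0.2, -1.1, -1.1]
grip_width: 0.0869
time_s: 16.25
tool_pos: [0.4993, -0.0927, 0.0264]
tool_rot: [180.0, 0.0, 94.0]
force: [0.4, -0.4, 1.5]
grip_width: 0.0632
time_s: 17.25
tool_pos: [0.4994, -0.0926, 0.1273]
tool_rot: [179.9, 0.0, 84.2]
force: [-0.6, -0.0, -0.9]
grip_width: 0.0635
```

View pics/w12.png

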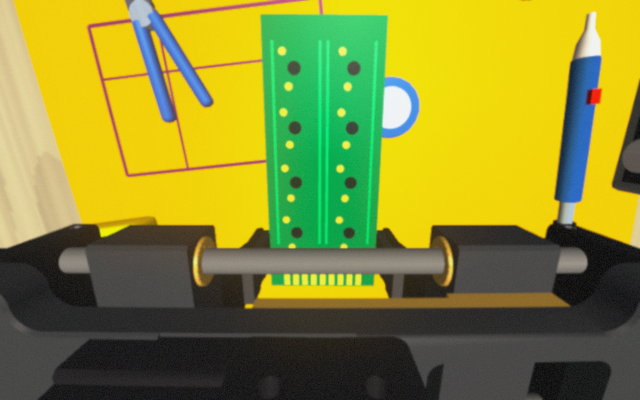

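```bash
python3 -m creep '[{"tx":0.02,"ty":0.002,"tz":0,"rx":0,"ry":0,"rz":0},{"tx":0.035,"ty":0.003,"tz":0,"rx":0,"ry":0,"rz":0},{"tx":0.04,"ty":0.004,"tz":0,"rx":0,"ry":0,"rz":0},{"tx":0.04,"ty":0.004,"tz":0,"rx":0,"ry":0,"rz":0},{"tx":0.0295,"ty":0.002,"tz":0,"rx":0,"ry":0,"rz":0},{"tx":0,"ty":0,"tz":0.02,"rx":0,"ry":0,"rz":0},{"tx":0,"ty":0,"tz":0.02,"rx":0,"ry":0,"rz":0},{"tx":0,"ty":0,"tz":0.013,"rx":0,"ry":0,"rz":0},{"tx":0,"ty":0,"tz":0.005,"rx":0,"ry":0,"rz":0},{"tx":0,"ty":0,"tz":0,"rx":0,"ry":0,"rz":0},{"tx":0,"ty":0,"tz":0,"rx":0,"ry":0,"rz":0}]'
python3 - <<'E'
from m import *
c=cap("wrist","w13.png"); c=cap("scene"); crop(c,330,70,450,160,6,"s13.png")
E
```

```text
time_s: 18.68
tool_pos: [0.5314, 0.0694, 0.0689]
tool_rot: [179.9, -0.0, 84.2]
force: [0.6, 0.1, -1.1]
grip_width: 0.0632
```

View pics/w13.png

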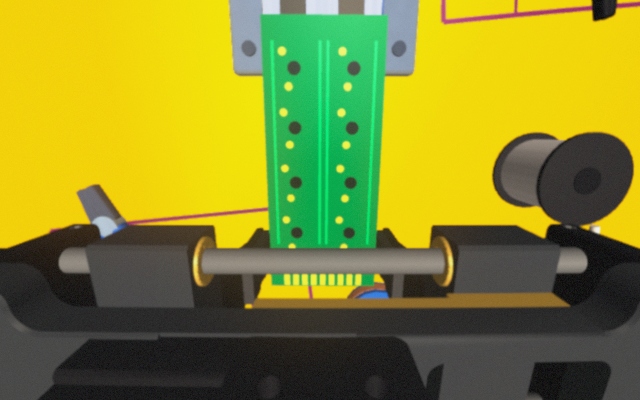

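View pics/s13.png

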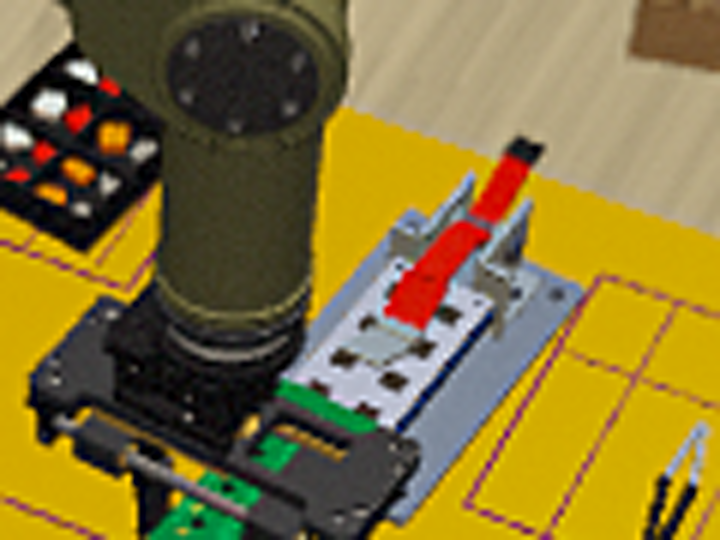

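The green board lines up with the clamp (base edges at columns 232 and 416, mid 324; board mid 323). I slide it in.

```bash
python3 -m creep '[{"tx":0.01,"ty":0,"tz":0.002,"rx":0,"ry":0,"rz":0},{"tx":0.015,"ty":0,"tz":0,"rx":0,"ry":0,"rz":0},{"tx":0.01,"ty":0,"tz":0,"rx":0,"ry":0,"rz":0},{"tx":0.01,"ty":0,"tz":0,"rx":0,"ry":0,"rz":0},{"tx":0.01,"ty":0,"tz":0,"rx":0,"ry":0,"rz":0},{"tx":0.01,"ty":0,"tz":0,"rx":0,"ry":0,"rz":0}]'
python3 - <<'E'
from m import *
c=cap("wrist","w14.png"); c=cap("scene"); crop(c,330,70,450,160,6,"s14.png")
E
```

```text
time_s: 19.52
tool_pos: [0.537, 0.1307, 0.0657]
tool_rot: [-179.9, 0.4, 84.1]
force: [-2.2, -9.6, -1.3]
grip_width: 0.0635
```

View pics/w14.png

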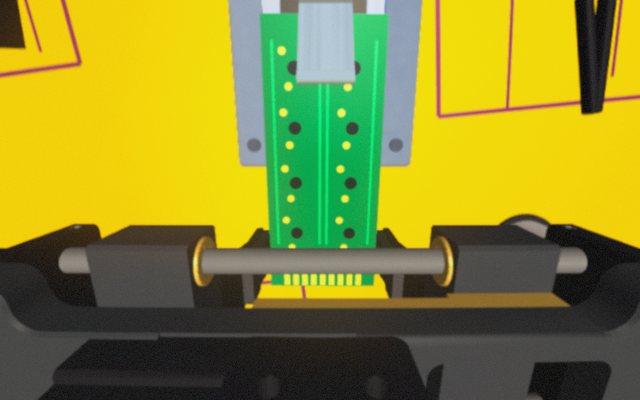

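View pics/s14.png

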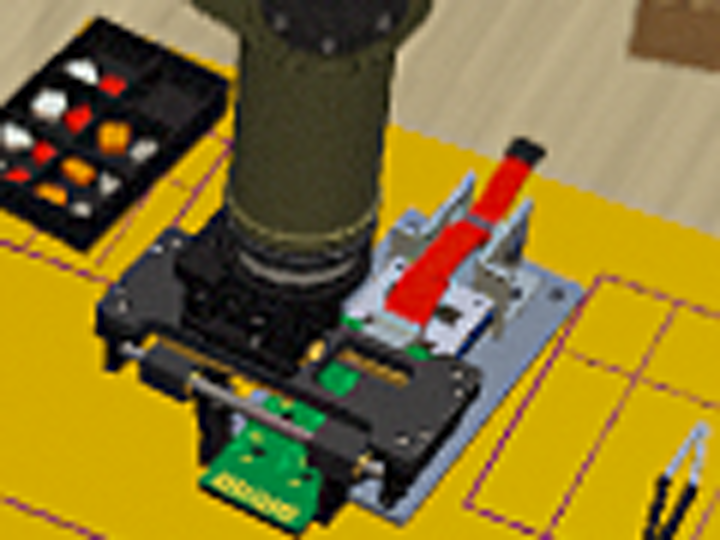

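```bash
python3 -m creep '[{"tx":0.01,"ty":0,"tz":0,"rx":0,"ry":0,"rz":0},{"tx":0.01,"ty":0,"tz":0,"rx":0,"ry":0,"rz":0},{"tx":0.01,"ty":0,"tz":0,"rx":0,"ry":0,"rz":0},{"tx":0.01,"ty":0,"tz":0,"rx":0,"ry":0,"rz":0},{"tx":0.01,"ty":0,"tz":0,"rx":0,"ry":0,"rz":0},{"tx":0.004,"ty":0,"tz":0,"rx":0,"ry":0,"rz":0},{"tx":0,"ty":0,"tz":0,"rx":0,"ry":0,"rz":0},{"tx":0,"ty":0,"tz":0,"rx":0,"ry":0,"rz":0}]'
python3 - <<'E'
from m import *
c=cap("wrist","w15.png"); c=cap("scene"); crop(c,330,70,450,160,6,"s15.png")
E
```

```text
time_s: 20.62
tool_pos: [0.5427, 0.1872, 0.066]
tool_rot: [-180.0, 0.1, 84.1]
force: [-1.1, -4.3, -2.3]
grip_width: 0.0635
```

View pics/w15.png

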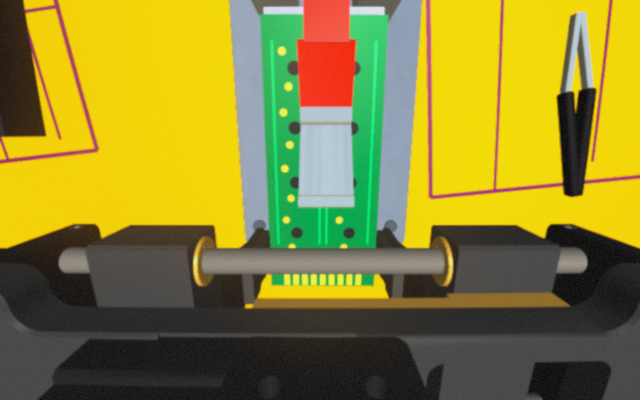

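View pics/s15.png

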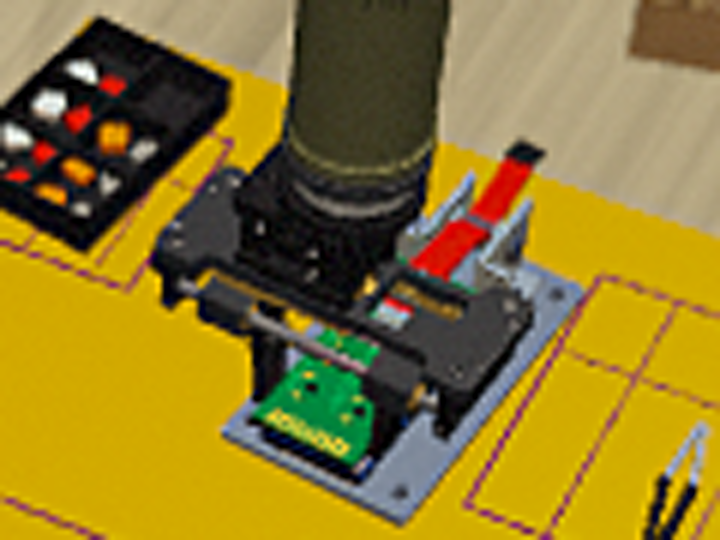

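```bash
python3 -m creep '[{"tx":0.002,"ty":0,"tz":0,"rx":0,"ry":0,"rz":0},{"tx":0.002,"ty":0,"tz":0,"rx":0,"ry":0,"rz":0},{"tx":0.001,"ty":0,"tz":0,"rx":0,"ry":0,"rz":0},{"tx":0,"ty":0,"tz":0,"rx":0,"ry":0,"rz":0}]'
python3 -m creep '[{"tx":0.0015,"ty":0,"tz":0,"rx":0,"ry":0,"rz":0},{"tx":0,"ty":0,"tz":0,"rx":0,"ry":0,"rz":0}]'
python3 -m creep '[{"tx":0.0015,"ty":0,"tz":0,"rx":0,"ry":0,"rz":0},{"tx":0,"ty":0,"tz":0,"rx":0,"ry":0,"rz":0}]'
python3 -m creep '[{"tx":0.0015,"ty":0,"tz":0,"rx":0,"ry":0,"rz":0},{"tx":0,"ty":0,"tz":0,"rx":0,"ry":0,"rz":0}]'
```

```text
time_s: 21.22
tool_pos: [0.5435, 0.1931, 0.0663]
tool_rot: [180.0, -0.0, 84.2]
force: [-0.5, -3.5, -2.2]
grip_width: 0.0634
time_s: 21.48
tool_pos: [0.5436, 0.194, 0.0663]
tool_rot: [180.0, 0.0, 84.2]
force: [0.1, -4.7, -2.3]
grip_width: 0.0636
time_s: 21.72
tool_pos: [0.5437, 0.1941, 0.066]
tool_rot: [-180.0, 0.2, 84.1]
force: [-0.7, -7.7, -2.1]
grip_width: 0.0637
time_s: 21.98
tool_pos: [0.5437, 0.1942, 0.0657]
tool_rot: [-179.9, 0.3, 84.1]
force: [-1.5, -10.0, -2.2]
grip_width: 0.0634
```

The tool has stopped at y=0.194 again with rising force, so the green board is at the stops. I relax, release, lift and back off.

```bash
python3 -m creep '[{"tx":-0.003,"ty":0,"tz":0,"rx":0,"ry":0,"rz":0},{"tx":0,"ty":0,"tz":0,"rx":0,"ry":0,"rz":0}]'
python3 -m creep '[{"tx":0,"ty":0,"tz":0,"rx":0,"ry":0,"rz":0},{"tx":0,"ty":0,"tz":0,"rx":0,"ry":0,"rz":0},{"tx":0,"ty":0,"tz":0,"rx":0,"ry":0,"rz":0},{"tx":0,"ty":0,"tz":0,"rx":0,"ry":0,"rz":0}]' 0.087
python3 -m creep '[{"tx":0,"ty":0,"tz":-0.02,"rx":0,"ry":0,"rz":0},{"tx":0,"ty":0,"tz":-0.03,"rx":0,"ry":0,"rz":0},{"tx":0,"ty":0,"tz":-0.04,"rx":0,"ry":0,"rz":0},{"tx":-0.02,"ty":0,"tz":-0.02,"rx":0,"ry":0,"rz":0},{"tx":-0.03,"ty":0,"tz":-0.02,"rx":0,"ry":0,"rz":0},{"tx":-0.03,"ty":0,"tz":0,"rx":0,"ry":0,"rz":0},{"tx":0,"ty":0,"tz":0,"rx":0,"ry":0,"rz":0},{"tx":0,"ty":0,"tz":0,"rx":0,"ry":0,"rz":0}]'
python3 - <<'E'
from m import *
c=cap("wrist","w16.png"); cv=cap("scene"); crop(cv,330,70,450,160,6,"s16.png")
cv2.imwrite("pics/s16full.png",cv["pixels"][:,:,::-1])
H,S,V=masks(c); blob(c,(H>45)&(H<90)&(S>80)&(V>40),(322,120),.047,"green wrist",9)
H,S,V=masks(cv); blob(cv,(H>45)&(H<90)&(S>80)&(V>40),(385,138),.047,"green scene",9)
E
```

```text
time_s: 22.22
tool_pos: [0.5436, 0.194, 0.0663]
tool_rot: [180.0, 0.0, 84.2]
force: [-1.0, -5.4, -2.9]
grip_width: 0.063
time_s: 22.72
tool_pos: [0.5437, 0.1951, 0.0666]
tool_rot: [180.0, -0.0, 84.2]
force: [-0.3, -1.0, -0.4]
grip_width: 0.0862
time_s: 23.72
tool_pos: [0.5356, 0.1157, 0.1972]
tool_rot: [179.9, -0.0, 84.2]
force: [-0.1, 0.1, 0.7]
grip_width: 0.0868
green wrist px [323.  73.] area 6663.0 c [547.4 235.2] size [130.1  64.2] ang 83.95
green scene px [392.5 128. ] area 407.5 c [548.2 243.9] size [151.   64.7] ang 83.56
```

View pics/w16.png

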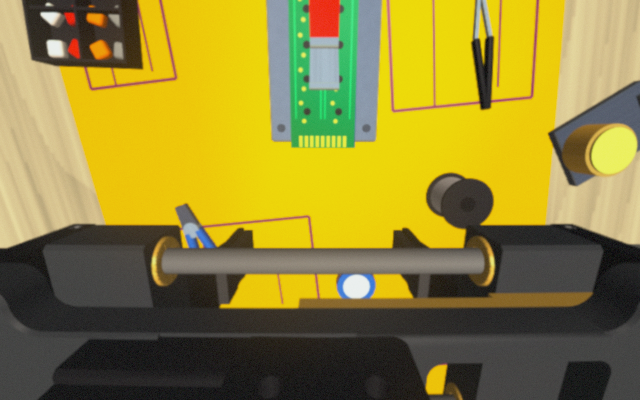

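View pics/s16.png

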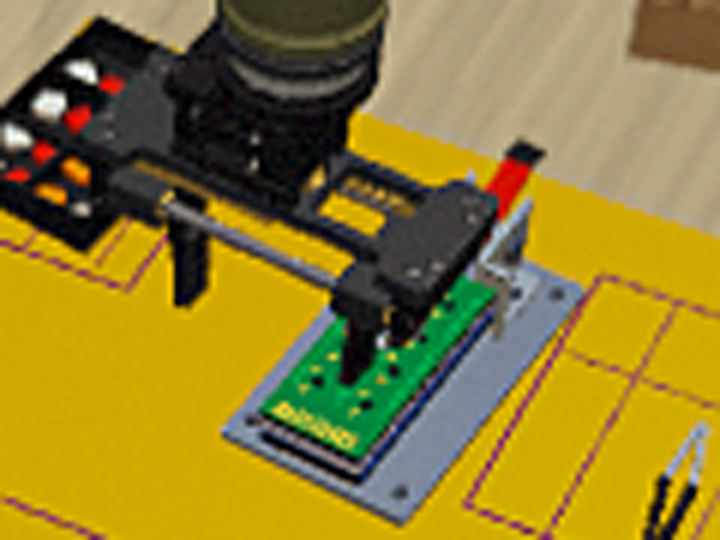

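View pics/s16full.png

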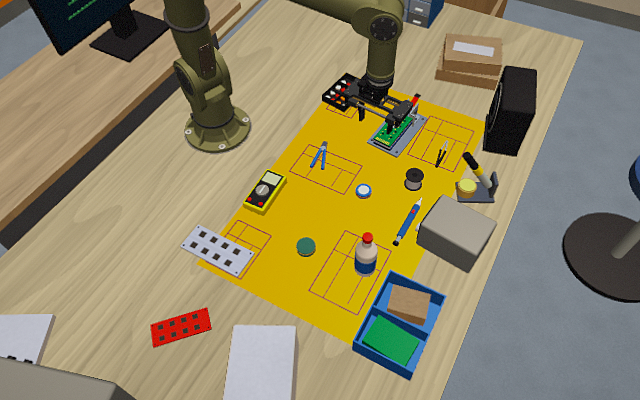

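```bash
python3 -m creep '[{"tx":-0.03,"ty":0,"tz":0,"rx":0,"ry":0,"rz":0},{"tx":-0.04,"ty":0,"tz":0,"rx":0,"ry":0,"rz":0},{"tx":-0.04,"ty":0,"tz":0,"rx":0,"ry":0,"rz":0},{"tx":-0.04,"ty":0,"tz":0,"rx":0,"ry":0,"rz":0},{"tx":-0.03,"ty":0,"tz":0,"rx":0,"ry":0,"rz":0},{"tx":0,"ty":0,"tz":0,"rx":0,"ry":0,"rz":0},{"tx":0,"ty":0,"tz":0,"rx":0,"ry":0,"rz":0}]'
python3 - <<'E'
from m import *
c=cap("wrist"); cv=cap("scene"); crop(cv,340,75,440,150,8,"s17.png")
H,S,V=masks(cv); m=(H>45)&(H<90)&(S>80)&(V>40)
blob(cv,m,(385,138),.047,"green scene",7)
cs=cap("side"); H,S,V=masks(cs); blob(cs,(H>45)&(H<90)&(S>80)&(V>40),(316,145),.047,"green side",5)
crop(cs,270,90,370,165,8,"side17.png")
# sole/toe: expected toe at arm 0.165
x=np.array([np.cos(np.radians(84.1)),np.sin(np.radians(84.1)),0]);y=np.array([-x[1],x[0],0]);o=np.array([.55,.243,0])
for a in (.075,.165):
    ca,sa=np.cos(a),np.sin(a)
    dx,dz=-134,7
    X=110+dx*ca+dz*sa; Z=46-dx*sa+dz*ca
    print(a,(X,Z),proj(cv,[o+X/1e3*x+s*.013*y+[0,0,Z/1e3] for s in(1,-1)]).round(1).tolist())
E
```

```text
time_s: 24.7
tool_pos: [0.5175, -0.0624, 0.1963]
tool_rot: [-180.0, -0.1, 84.3]
force: [-0.8, 0.2, 0.4]
grip_width: 0.0871
green scene px [392.7 128.1] area 540.0 c [548.3 243.9] size [151.3  65.4] ang 83.89
green side none 5
0.075 (np.float64(-23.098793676126604), np.float64(63.02090250133293)) [[386.6, 127.5], [393.4, 130.8]]
0.165 (np.float64(-21.030293299477236), np.float64(74.91474084014888)) [[387.2, 124.6], [394.1, 127.9]]
```

View pics/s17.png

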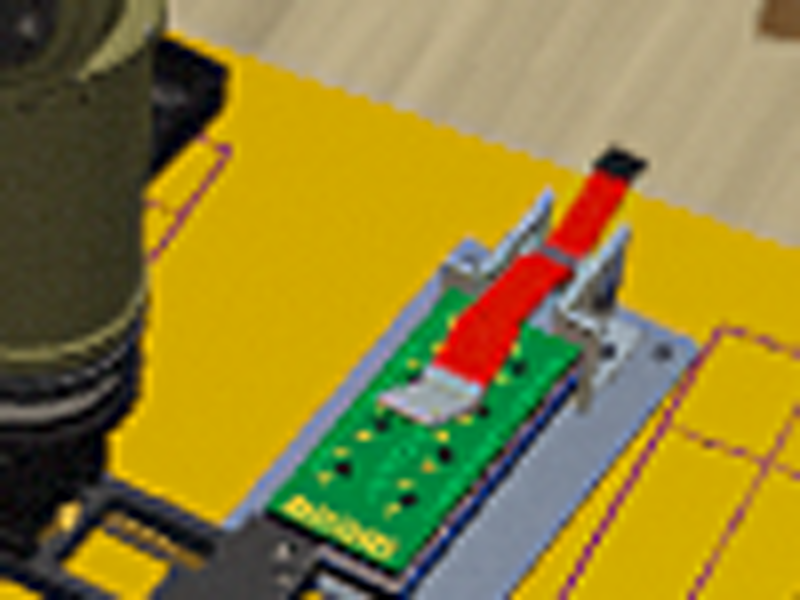

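View pics/side17.png

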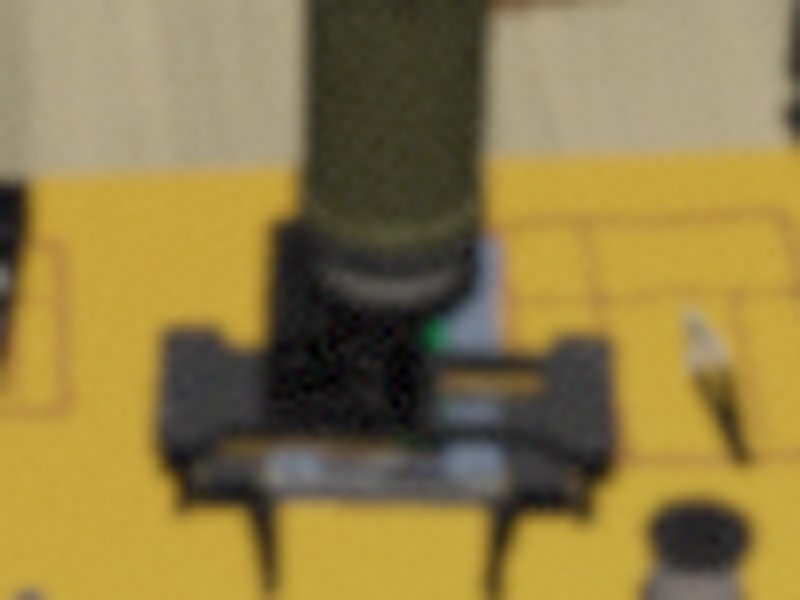

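The toe tip is at scene (387.7,124.8), and 0.165 rad predicts (387.2,124.6). The green board measures 1–2 mm from its place and square, so I hand in.

```bash
python3 -c "
from cell import env
print(env.sign_off()); print(env.get_obs()['time_s'])"
```

```text
the job is handed in; nothing more can be done
None
the job is handed in; nothing more can be done
```

I slid the small bare aluminium plate under the arm onto the blue board, then the green board on top of it with its gold contacts at the open end. I pushed each one until the force rose at the end stops, then let go and backed the robot off. I handed in at about 25 s of the 72 s; the hand-in gives no verdict.

What the last checks showed:
- **Green board:** in the scene camera it measured about 1 mm (x) and 2 mm (y) from the blue board's starting position, with its angle within about 0.4°. The gold contacts are at the open end.
- **Plate:** both boards stopped at the same tool position. Its rear corners measured about 1.5 mm off in x and y, within the camera calibration error plus reading the corners off the picture.
- **Arm:** the toe tip's pixel matches an arm angle of about 0.165 rad, so it is down on the green board.
- **Other things on the bench:** none looks moved in the scene picture; I did not measure them again.

Two checks did not work: the last side view of the pile was blocked by the gripper, and an automatic outline of the plate in the clamp picked up the clamp's base instead. I did not re-measure the blue board; it is mostly hidden under the pile.

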